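# Feel out the perished rubber mount and scrap it

### The job

One of the three rubber machine mounts on the welding bench has perished and gone soft; the other two are firm. Squeeze them where they stand, between the fingers across the width of the rubber, to find the soft one; carry it in that same grip to the scrap box, put it in and shut the lid fully. Leave the two firm mounts standing where they are.

Things in the scene. Friction and masses are not known exactly. Their poses are not given: they have to be found in the camera images.
- mount_a_mid (a point): One of three look-alike rubber machine mounts, upright on the bench, 0.4 kg: black rubber block 80 (x) x 54 (y) x 54 mm tall, on a steel base plate 90 x 50 x 6 mm, under a steel top plate 90 x 34 x 6 mm; 66 mm tall in all, plus a stud 12 mm thick, 16 mm high on top. Point: block's centre, 33 mm above the underside; z up. Firm or soft: must be felt.
- mount_b_mid (a point): As mount_a, point and axes the same. All three: squeeze the rubber across its 54 mm width (along y), above the base plate. A firm mount gives 2 mm at most in all and stays about 52 mm wide; the soft one gives about 20 mm, down to about 34 mm wide, under any grip above 8 N, and springs back. Firm or soft: must be felt.
- mount_c_mid (a point): As mount_a, point and axes the same. The names a, b, c say nothing of their places, which change. Firm or soft: must be felt.
- box_floor (a point): Scrap box: open-topped grey sheet-steel box, fixed to the bench, outside 160 mm (its x) x 200 mm (its y) x 105 mm tall, walls and floor 4 mm. The point is the centre of the inner floor, 4 mm above the bench; x points away from the robot towards the hinged side, y along the hinge, z up.
- lid_hinge (a point): Middle of the lid's hinge line, on the box's far upper edge: 80 mm along the box's x from the box's centre and 105 mm above the bench. Turns with the lid.
- lid_edge (a point): Middle of the lid's free edge. The lid is a flat steel plate 172 mm (hinge to free edge) x 204 mm x 4 mm, 0.22 kg, without a handle.
- lid (a joint): Lid angle in rad: 0 is shut flat on the rim, 1.57 is upright, up to 1.85 leaning back away from the robot. Starts leaning back, open (1.6 to 1.8), held by light hinge friction; pushed towards the robot well past upright (below about 1.2) it falls shut by its own weight.
- mount_a_l (a joint): How far the rubber on the +y side of mount_a is pressed in, in m: 0 when not squeezed (firm or soft alike); goes to 0.001 at most on a firm mount, to about 0.010 on the soft one. The other side does the same.
- mount_b_l (a joint): How far the rubber on the +y side of mount_b is pressed in, in m: 0 when not squeezed (firm or soft alike); goes to 0.001 at most on a firm mount, to about 0.010 on the soft one. The other side does the same.
- mount_c_l (a joint): How far the rubber on the +y side of mount_c is pressed in, in m: 0 when not squeezed (firm or soft alike); goes to 0.001 at most on a firm mount, to about 0.010 on the soft one. The other side does the same.
Not all that is in view belongs to the job. Leave any green, orange or pink look-alike of the part that bears mount_b_mid alone.

How it is judged:
On the way, in this order (a step that is already met when the one before it is completed fails the run):
1. a mount standing on the bench yields to the squeeze of the fingers: its rubber is pressed in more than 6 mm a side (((value of joint mount_a_l above 0.006 m and height (world z) of mount_a_mid below 0.045 m and distance of mount_a_mid from where it was at the start of the episode below 0.05 m) or (value of joint mount_b_l above 0.006 m and height (world z) of mount_b_mid below 0.045 m and distance of mount_b_mid from where it was at the start of the episode below 0.05 m) or (value of joint mount_c_l above 0.006 m and height (world z) of mount_c_mid below 0.045 m and distance of mount_c_mid from where it was at the start of the episode below 0.05 m))), for 0.1 s.
2. that mount, still squeezed in, is carried to the mouth of the scrap box (((value of joint mount_a_l above 0.006 m and x of mount_a_mid in the frame of box_floor between -0.076 and 0.076 m and y of mount_a_mid in the frame of box_floor between -0.096 and 0.096 m and z of mount_a_mid in the frame of box_floor below 0.18 m) or (value of joint mount_b_l above 0.006 m and x of mount_b_mid in the frame of box_floor between -0.076 and 0.076 m and y of mount_b_mid in the frame of box_floor between -0.096 and 0.096 m and z of mount_b_mid in the frame of box_floor below 0.18 m) or (value of joint mount_c_l above 0.006 m and x of mount_c_mid in the frame of box_floor between -0.076 and 0.076 m and y of mount_c_mid in the frame of box_floor between -0.096 and 0.096 m and z of mount_c_mid in the frame of box_floor below 0.18 m))), for 0.04 s.
At the end, for the whole second after the job is handed in: The soft mount lies inside the scrap box, its centre within the walls and less than 75 mm above the box floor; the lid is shut (less than 0.05 rad) and at rest; the two firm mounts stand upright (within 0.2 rad) within 50 mm of where they started (((x of mount_a_mid in the frame of box_floor between -0.076 and 0.076 m and y of mount_a_mid in the frame of box_floor between -0.096 and 0.096 m and z of mount_a_mid in the frame of box_floor below 0.075 m and distance of each of mount_b_mid, mount_c_mid from where it was at the start of the episode below 0.05 m and angle between each of mount_b_mid, mount_c_mid's own z axis and vertical below 0.2 rad) or (x of mount_b_mid in the frame of box_floor between -0.076 and 0.076 m and y of mount_b_mid in the frame of box_floor between -0.096 and 0.096 m and z of mount_b_mid in the frame of box_floor below 0.075 m and distance of each of mount_a_mid, mount_c_mid from where it was at the start of the episode below 0.05 m and angle between each of mount_a_mid, mount_c_mid's own z axis and vertical below 0.2 rad) or (x of mount_c_mid in the frame of box_floor between -0.076 and 0.076 m and y of mount_c_mid in the frame of box_floor between -0.096 and 0.096 m and z of mount_c_mid in the frame of box_floor below 0.075 m and distance of each of mount_a_mid, mount_b_mid from where it was at the start of the episode below 0.05 m and angle between each of mount_a_mid, mount_b_mid's own z axis and vertical below 0.2 rad)) and value of joint lid below 0.05 rad and velocity of joint lid between -0.05 and 0.05 rad/s); the robot touches nothing.
It also fails if it takes over 67 s, if anything falls off the work surface, if the arm or the gripper's body presses on something with over 40 N, if the wrist force passes 120 N, or if a joint passes its speed limit or range.

### The arm

A 6-joint arm with a two-finger parallel gripper is mounted at the origin on the work surface. World frame = base frame: x ahead of the robot, y to its left, z up, the work surface at z = 0. Lengths are in m, angles in rad, forces in N, time in s.
With the tool pointing down it reaches from about 0.275 to 0.75 m from the base axis. Payload 10.2 kg.
Tool frame: the origin (TCP) lies midway between the tips of the shut fingers; the grasp point (between the pads) lies 19 mm behind it (env.hold_point_z is the distance from the TCP to the grasp point, in m); x points along the fingers, z is the direction in which the jaws open and shut, and the axes are right-handed (so a half turn about x gives the same grasp; the last joint's range is limited). The gripper opens to 85 mm and grips with 20 to 120 N. Pads are 22 mm wide; open, the fingers measure 114 mm over their backs; the gripper's body (76 mm by 85 mm) begins 54 mm behind the grasp point. The pads swing forward as they close: fully open they stand 13 mm farther back than shut.
Start: joints at [-1.568, 0.313, 1.498, -0, 1.331, -0.223], TCP at [0.118, -0.512, 0.21] pointing down, gripper open.
Joint ranges: [-2.94, 2.94], [-0.97, 2.17], [0.19, 2.56], [-1.23, 4.37], [0.02, 3.11], [-2.88, 2.88]. Speed limits (rad/s): [2.39, 2.39, 3.01, 3.14, 3.14, 3.14].

### API

Orientations are given as a unit quaternion [x, y, z, w].
In Python, from bench import env, kinematics, monitor, eyes, job gives the robot as it stands. The module is installed in compiled form; this text tells all that it offers. Calls block until the motion is done:
- env.reach(position, orientation): joint-space move of the TCP to a pose.
- env.movel(position, velocity=0.15, frame=None, guard=None): straight line of the TCP; frame=None keeps the orientation; velocity is the mean speed in m/s. With guard (N) it stops when the force on the tool has changed by that much, and returns True; else False.
- env.set_joints(angles): joint-space move.
- env.release() and env.close_gripper(effort=None): open the fingers fully, or close them until they stop; effort is the grip in N (None keeps the last).
- env.hold(seconds).
- kinematics.ik(position, orientation): joint angles nearest the present ones, or None.
- monitor.sense(): the state.
- eyes.grab_frame(name): name is "scene" or "top" or "wrist"; returns a dict with "frame" (384x512x3 uint8, red, green, blue), "mtx" (3x3 intrinsics, pixels), "view" (4x4, takes a point from world to camera coordinates). Camera axes: x right, y down, z forward; pixel columns grow to the right and rows downward; lengths in m; the calibration is good to about 2 mm. A picture is of the moment at which its call begins. There is no depth.
A pose or a line that the arm cannot do raises env.MotionError and nothing moves.
- job.hand_in(): hands the job in, once; it reports no verdict.
The state is a dict: "clock": time; "joints": joint angles; "qvel": joint speeds; "joint_efforts": joint torques, N m; "position": TCP position; "ee_rot": TCP orientation; "contact_force": force on the tool from outside, world axes, zero at the start; "ft_torque": the same for the moment, N m; "finger_gap": opening from 0.0 (shut) to 1.0 (fully open).
Only numpy, scipy, OpenCV 4.12 (cv2) and the standard library are available. Lean on these libraries where they do the work, as an engineer would, in place of code of your own. Each camera call takes 0.05 s, during which the arm holds its last target.

## Working session

There is one attempt and no reset: what is moved stays moved. The work goes in short steps, each a Python script; the robot and the scene stay as the last script left them, time stands still between calls to the robot, and variables do not carry over. Pictures are saved under pics/ and viewed, and the job is handed in when it is done.

```bash
mkdir -p pics
python3 - <<'E'
from bench import env,kinematics,monitor,eyes,job
import cv2,numpy as np,pickle
d={}
for n in("scene","top","wrist"):
    f=eyes.grab_frame(n); d[n]=f
    cv2.imwrite(f"pics/{n}0.png",f["frame"][...,::-1])
    print(n,f["mtx"].tolist(),np.round(f["view"],4).tolist())
pickle.dump(d,open("f0.pkl","wb"))
print(monitor.sense(),env.hold_point_z)
E
```

```text
scene [[389.47237087410787, 0.0, 255.5416204877405], [0.0, 389.47237087410787, 190.39709850277453], [0.0, 0.0, 1.0]] [[-0.009, 0.9999, -0.009, 0.0631], [0.533, -0.0029, -0.8461, -0.1536], [-0.846, -0.0124, -0.533, 1.6188], [0.0, 0.0, 0.0, 1.0]]
top [[463.5046050139983, 0.0, 254.69597428444595], [0.0, 463.5046050139983, 195.0092879873839], [0.0, 0.0, 1.0]] [[-0.0091, -0.9999, 0.0052, -0.064], [-0.9947, 0.0085, -0.1021, 0.4432], [0.1021, -0.0061, -0.9948, 1.3771], [0.0, 0.0, 0.0, 1.0]]
wrist [[295.0022121380345, 0.0, 256.6953928460727], [0.0, 295.0022121380345, 187.30000913293807], [0.0, 0.0, 1.0]] [[0.2246, -0.9745, -0.0003, -0.5249], [-0.9257, -0.2134, 0.3123, -0.0404], [-0.3044, -0.0699, -0.95, 0.3795], [0.0, 0.0, 0.0, 1.0]]
{'clock': 0.15, 'joints': array([-1.56839046e+00,  3.13334497e-01,  1.49820492e+00, -3.10110339e-05,
        1.33098814e+00, -2.23396374e-01]), 'qvel': array([-0.00075084, -0.00245019, -0.00187153, -0.00056697,  0.0013299 ,
       -0.00022251]), 'joint_efforts': array([ 2.54081417e-03, -4.12368536e+01, -2.59793955e+01, -1.82334074e-04,
        3.19437473e-03,  2.42469741e-05]), 'position': array([ 0.11752256, -0.51148136,  0.20958158]), 'ee_rot': array([ 0.44073534,  0.55336383, -0.4402325 ,  0.55293415]), 'contact_force': array([-0.14356541,  0.10482392, -0.56508316]), 'ft_torque': array([-0.01262555,  0.06313559, -0.02099821]), 'finger_gap': 1.0004659201781092} 0.0187
```

View pics/scene0.png

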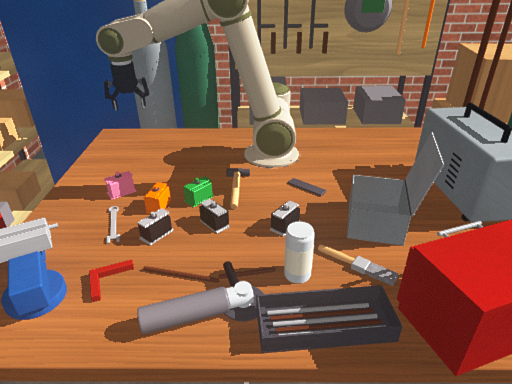

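View pics/top0.png

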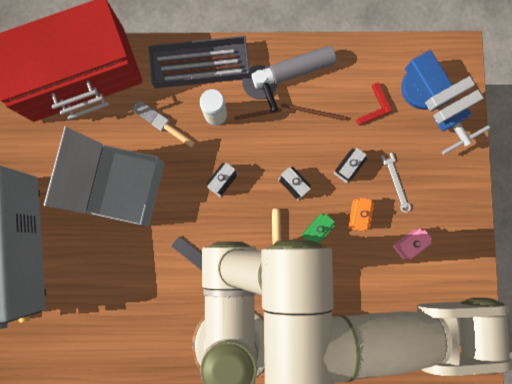

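The top view shows three black mounts, at about (222,180), (295,183) and (350,165). The green (319,228), orange (361,213) and pink (412,243) ones are decoys to leave alone. The box is around (125,188), with its hinge side towards the left. I'll enlarge to confirm.

Run:
```python
import cv2,numpy as np
a=cv2.imread("pics/top0.png")
cv2.imwrite("pics/c1.png",cv2.resize(a[140:270,195:445],None,fx=3.2,fy=3.2,interpolation=cv2.INTER_CUBIC))
cv2.imwrite("pics/c2.png",cv2.resize(a[115:240,35:175],None,fx=4.5,fy=4.5,interpolation=cv2.INTER_CUBIC))
s=cv2.imread("pics/scene0.png")
cv2.imwrite("pics/c3.png",cv2.resize(s[120:250,100:450],None,fx=2.28,fy=2.28,interpolation=cv2.INTER_CUBIC))
```

```text
(no output)
```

View pics/c1.png

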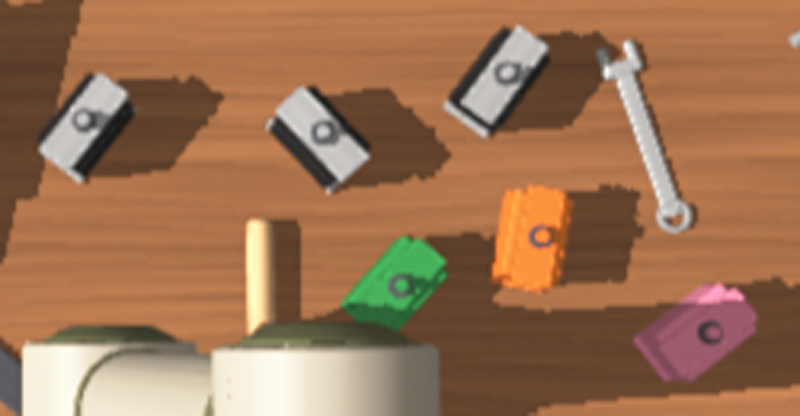

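View pics/c2.png

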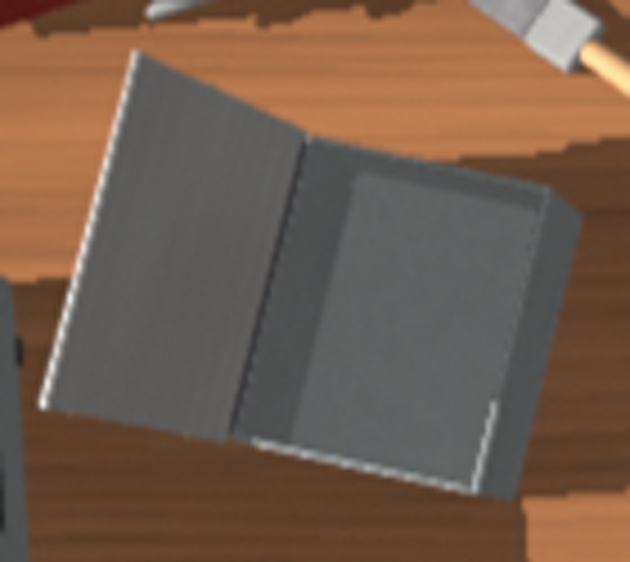

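View pics/c3.png

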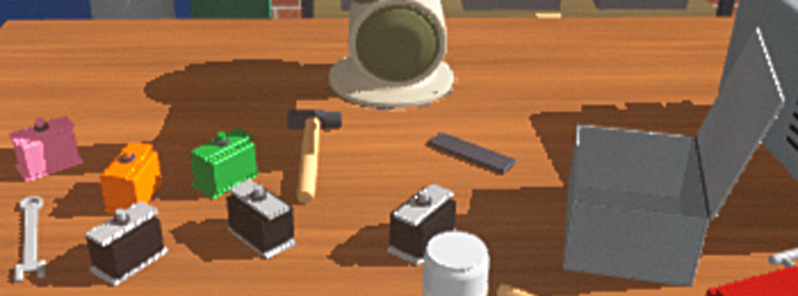

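```bash
cat > h.py <<'E'
from bench import env,kinematics,monitor,eyes,job
import cv2,numpy as np,pickle
from scipy.spatial.transform import Rotation as R
def cast(f,uv,z):
    K,V=f["mtx"],f["view"]; Rr,t=V[:3,:3],V[:3,3]
    c=-Rr.T@t; out=[]
    for u,v in np.atleast_2d(uv):
        d=Rr.T@np.linalg.inv(K)@[u,v,1]; out.append(c+d*(z-c[2])/d[2])
    return np.array(out)
def proj(f,p):
    p=np.atleast_2d(p); c=p@f["view"][:3,:3].T+f["view"][:3,3]; q=c@f["mtx"].T
    return q[:,:2]/q[:,2:]
E
python3 - <<'E'
from h import *
d=pickle.load(open("f0.pkl","rb")); f=d["top"]; im=f["frame"]
hsv=cv2.cvtColor(im,cv2.COLOR_RGB2HSV)
m=((hsv[...,1]<40)&(hsv[...,2]>140)).astype(np.uint8)
for cx,cy in((222,180),(295,183),(350,165)):
    w=np.zeros_like(m); w[cy-22:cy+22,cx-20:cx+20]=1
    mm=cv2.morphologyEx(m*w,cv2.MORPH_CLOSE,np.ones((5,5)))
    cs,_=cv2.findContours(mm,cv2.RETR_EXTERNAL,cv2.CHAIN_APPROX_NONE)
    c=max(cs,key=cv2.contourArea)
    P=cast(f,c.reshape(-1,2).astype(float),0.066)[:,:2]
    r=cv2.minAreaRect((P*1000).astype(np.float32))
    b=cv2.boxPoints(r);e=[b[1]-b[0],b[2]-b[1]];l=max(e,key=np.linalg.norm)
    print("mount",cx,cy,np.round(r[0],1),np.round(r[1],1),"long yaw",np.degrees(np.arctan2(l[1],l[0]))%180)
B=np.array([(102.8,145),(86.6,212.1),(140.6,224.3),(156.8,156.8)])
P=cast(f,B,0.105);print(P.round(4)); print(np.linalg.norm(P-np.roll(P,-1,0),axis=1))
print("center",P.mean(0)); x=(P[0]+P[1]-P[2]-P[3]); print("xyaw",np.degrees(np.arctan2(x[1],x[0])), 'hinge dir', np.degrees(np.arctan2(*(P[0]-P[1])[[1,0]])))
print(cast(f,[(163.9,162.8),(149.9,225.4)],0))
E
```

```text
mount 222 180 [487.2  28.4] [44.2 92.6] long yaw 143.22269
mount 295 183 [ 473.8 -184.4] [87.2 44.1] long yaw 44.600334
mount 350 165 [ 529.2 -348.3] [ 45.5 103.7] long yaw 143.7793
[[0.5822 0.367  0.105 ]
 [0.3898 0.408  0.105 ]
 [0.354  0.2551 0.105 ]
 [0.5466 0.2118 0.105 ]]
[0.19676384 0.15709509 0.19744581 0.1592066 ]
center [0.46813275 0.31047761 0.105     ]
xyaw 76.95573609118524 hinge dir -12.033557153094455
[[0.54741844 0.21141827 0.        ]
 [0.35469975 0.25191813 0.        ]]
```

Run:
```python
from h import *
d=pickle.load(open("f0.pkl","rb"))
M=[(.4872,.0284,143.2),(.4738,-.1844,134.6-90),(.5292,-.3483,143.8)]
M=[(.4872-.002,.0284,143.2),(.4738,-.1844,44.6),(.5292,-.3483,143.8)]
outs=[]
for n,cr in (("top",(140,215,195,395)),("scene",(165,250,125,325))):
    f=d[n]; im=f["frame"][...,::-1].copy()
    im=cv2.resize(im,None,fx=4,fy=4,interpolation=cv2.INTER_CUBIC)
    for x,y,a in M:
        c,s=np.cos(np.radians(a)),np.sin(np.radians(a))
        for (L,W,z,col) in((90,34,.066,(0,0,255)),(90,50,0.0,(255,255,0))):
            q=np.array([[i*L/2e3*c-j*W/2e3*s+x,i*L/2e3*s+j*W/2e3*c+y,z] for i,j in((1,1),(1,-1),(-1,-1),(-1,1))])
            cv2.polylines(im,[np.int32(np.round((proj(f,q)+.5)*4))],True,col,1)
    outs.append(im[cr[0]*4:cr[1]*4,cr[2]*4:cr[3]*4])
w=800
cv2.imwrite("pics/ov.png",np.vstack([o[:, :w] for o in outs])[:600])
# lid angle
f=d["top"];T=np.array([(65,126.1),(44.3,205.7)])
h=np.array([.4683+.08*np.cos(np.radians(77.4)),.3105+.08*np.sin(np.radians(77.4)),.105]);ux=np.array([np.cos(np.radians(77.4)),np.sin(np.radians(77.4)),0])
for th in np.arange(1.5,1.9,.05):
    e=h-ux*.172*np.cos(th)+[0,0,.172*np.sin(th)]
    print(round(th,2),e.round(3),proj(f,e),T.mean(0))
```

```text
1.5 [0.483 0.377 0.277] [[ 75.70437015 169.86402118]] [ 54.65 165.9 ]
1.55 [0.485 0.385 0.277] [[ 72.27665817 169.11906303]] [ 54.65 165.9 ]
1.6 [0.487 0.393 0.277] [[ 68.91220438 168.40064755]] [ 54.65 165.9 ]
1.65 [0.489 0.402 0.276] [[ 65.62313774 167.71135867]] [ 54.65 165.9 ]
1.7 [0.491 0.41  0.276] [[ 62.42120912 167.05363804]] [ 54.65 165.9 ]
1.75 [0.492 0.418 0.274] [[ 59.31771417 166.42976937]] [ 54.65 165.9 ]
1.8 [0.494 0.427 0.273] [[ 56.32342128 165.84186424]] [ 54.65 165.9 ]
1.85 [0.496 0.435 0.27 ] [[ 53.44850547 165.29184996]] [ 54.65 165.9 ]
```

View pics/ov.png

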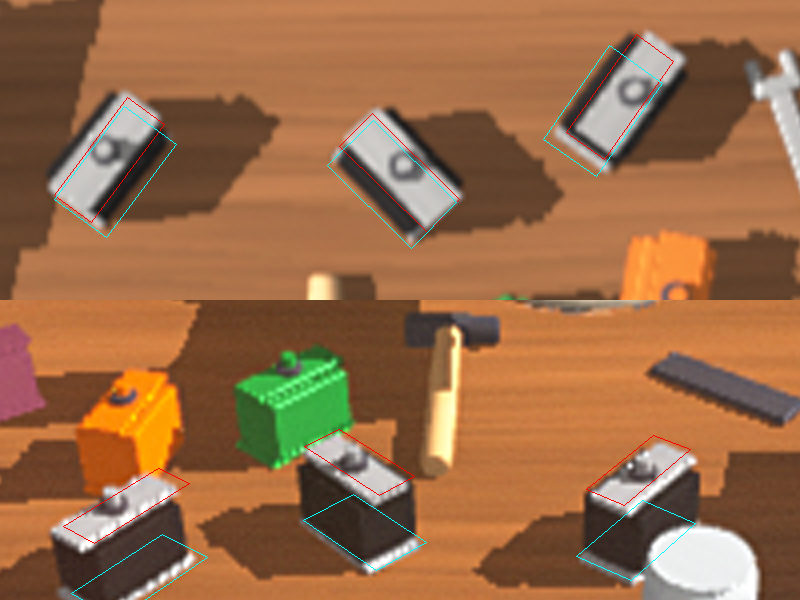

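Run:
```python
from h import *
d=pickle.load(open("f0.pkl","rb")); f=d["top"]
im=cv2.resize(f["frame"],None,fx=8,fy=8,interpolation=cv2.INTER_CUBIC)
hsv=cv2.cvtColor(im,cv2.COLOR_RGB2HSV)
m=((hsv[...,1]<60)&(hsv[...,2]>125)).astype(np.uint8)
M=[];vis=im[...,::-1].copy()
for cx,cy in((222,180),(295,183),(350,165)):
    w=np.zeros_like(m); w[(cy-22)*8:(cy+22)*8,(cx-20)*8:(cx+20)*8]=1
    mm=cv2.morphologyEx(m*w,cv2.MORPH_CLOSE,cv2.getStructuringElement(2,(41,41)))
    mm=cv2.morphologyEx(mm,cv2.MORPH_OPEN,cv2.getStructuringElement(2,(55,55)))
    cs,_=cv2.findContours(mm,cv2.RETR_EXTERNAL,cv2.CHAIN_APPROX_NONE)
    c=max(cs,key=cv2.contourArea)
    cv2.drawContours(vis,[c],-1,(0,0,255),2)
    P=cast(f,(c.reshape(-1,2)+.5)/8-.5,0.066)[:,:2]
    r=cv2.minAreaRect((P*1000).astype(np.float32))
    b=cv2.boxPoints(r);e=[b[1]-b[0],b[2]-b[1]];l=max(e,key=np.linalg.norm)
    yaw=np.degrees(np.arctan2(l[1],l[0]))%180
    print(np.round(r[0],1),np.round(r[1],1),yaw)
    # second method: black rubber+plate whole via PCA
    print("  pca",P.mean(0))
    M.append((r[0][0]/1e3,r[0][1]/1e3,yaw))
pickle.dump(M,open("M.pkl","wb"))
for n,ff in d.items():
  if n=="wrist":continue
  v=vis if n=="top" else cv2.resize(ff["frame"][...,::-1],None,fx=8,fy=8,interpolation=cv2.INTER_CUBIC)
  for x,y,a in M:
    c,s=np.cos(np.radians(a)),np.sin(np.radians(a))
    for (L,W,z,col) in((90,34,.066,(0,255,0)),(90,50,0.0,(255,255,0))):
        q=np.array([[i*L/2e3*c-j*W/2e3*s+x,i*L/2e3*s+j*W/2e3*c+y,z] for i,j in((1,1),(1,-1),(-1,-1),(-1,1))])
        cv2.polylines(v,[np.int32(np.round((proj(ff,q)+.5)*8))],True,col,2)
  v=v[140*8:215*8,200*8:390*8] if n=="top" else v[165*8:250*8,130*8:320*8]
  cv2.imwrite(f"pics/ov2{n}.png",cv2.resize(v,None,fx=.5,fy=.5,interpolation=cv2.INTER_AREA))
cv2.imwrite("pics/ov2.png",np.vstack([cv2.imread(f"pics/ov2{n}.png") for n in("top","scene")])[:600])
```

```text
[490.6  32. ] [35.7 93.7] 142.05038
  pca [0.49034637 0.03173191]
[ 477.4 -187. ] [91.5 36.9] 42.671227
  pca [ 0.47713537 -0.1870909 ]
[ 526.1 -352.4] [ 36.  105.8] 141.98947
  pca [ 0.52656859 -0.35268263]
```

View pics/ov2.png

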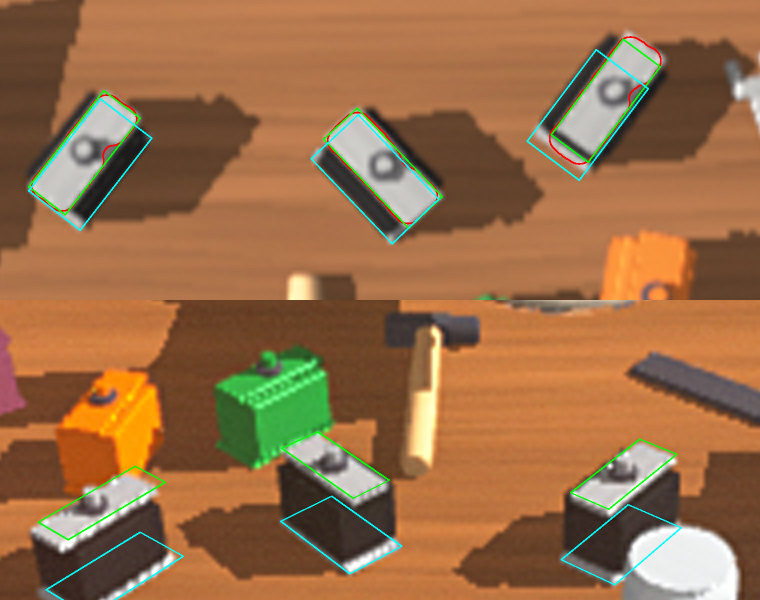

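Mount 3's mask also took in its base strip (106 mm against 90), so I move its centre 8 mm along the long axis to (0.532, -0.357). The other two match the known sizes in both views. Squeezing starts with mount 3.

```bash
cat >> h.py <<'E'
M=[(.4906,.032,142.0),(.4774,-.187,42.7),(.532,-.357,142.)]
def quat(jawdeg):
    z=np.array([np.cos(np.radians(jawdeg)),np.sin(np.radians(jawdeg)),0]);x=np.array([0,0,-1.])
    return R.from_matrix(np.c_[x,np.cross(z,x),z]).as_quat()
def best(p,jaw):
    o=[]
    for a in (jaw,jaw+180):
        q=kinematics.ik(p,quat(a))
        if q is not None:o.append((abs(q[5]),quat(a),q))
    return min(o,key=lambda t:t[0])[1:]
def st(msg=""):
    s=monitor.sense();print(msg,"t%.2f"%s["clock"],s["position"].round(4),"F",s["contact_force"].round(1),"gap mm %.1f"%(s["finger_gap"]*85),"q6 %.2f"%s["joints"][5]);return s
def squeeze(i,eff=25):
    x,y,a=M[i]
    q,j=best([x,y,.13],a+90); env.reach([x,y,.13],q)
    hit=env.movel([x,y,.017],velocity=.1,guard=8); st(f"down {i} hit={hit}")
    if hit: return None
    env.close_gripper(eff); env.hold(.3); return st("closed")["finger_gap"]*85
E
python3 - <<'E'
from h import *
for i in(2,1,0):
    for z in(.13,.017): q,j=best([M[i][0],M[i][1],z],M[i][2]+90);print(i,j.round(2))
g=squeeze(2);print(g)
f=eyes.grab_frame("wrist");cv2.imwrite("pics/w1.png",f["frame"][...,::-1])
E
```

```text
2 [-0.77  0.63  1.22  0.    1.29  1.46]
2 [-0.77  0.76  1.32 -0.    1.06  1.46]
1 [-0.6   0.36  1.65 -0.    1.13  0.22]
1 [-0.6   0.53  1.75 -0.    0.87  0.22]
0 [-0.17  0.32  1.71 -0.    1.11 -1.08]
0 [-0.17  0.49  1.81 -0.    0.84 -1.08]
down 2 hit=False t3.08 [ 0.5323 -0.3573  0.0177] F [-0.2 -0.1  0.4] gap mm 85.3 q6 1.46
closed t3.91 [ 0.5323 -0.3577  0.0181] F [-1.4 -0.6  5.1] gap mm 33.2 q6 1.46
33.16537283696677
```

View pics/w1.png

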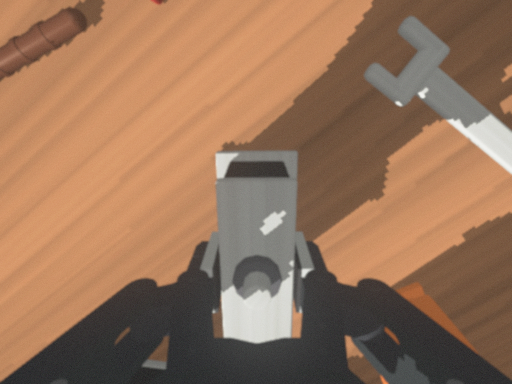

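The gap closed to 33 mm on an upright mount, with no other contact. This is the soft one (a firm mount would stop at about 52 mm). I'll firm up the grip, lift it and carry it to the box.

```bash
python3 - <<'E'
from h import *
env.close_gripper(40)
p=st()["position"]
env.movel([p[0],p[1],.21],velocity=.15); st("lift")
x,y=.4657,.2988
q,j=best([x,y,.21],77.4+90); print(j.round(2)); q2,j2=best([x,y,.04],77.4+90); print(j2.round(2))
# swing with unchanged radius first
env.reach([x,y,.21],q); st("above")
for n in("top","scene"):
    cv2.imwrite(f"pics/{n}2.png",eyes.grab_frame(n)["frame"][...,::-1])
E
python3 -c "
import cv2,numpy as np
a=cv2.imread('pics/top2.png')[80:260,0:260];b=cv2.imread('pics/scene2.png')[60:260,300:512]
a=cv2.resize(a,(400,277));b=cv2.resize(b,(400,377));
c=np.zeros((377,800,3),np.uint8);c[:277,:400]=a;c[:,400:]=b;cv2.imwrite('pics/v2.png',c)"
```

```text
t4.17 [ 0.5323 -0.3577  0.0181] F [-2.1 -1.1  5.6] gap mm 33.5 q6 1.46
lift t5.61 [ 0.532  -0.3574  0.2089] F [ 0.3  0.3 -3.5] gap mm 33.0 q6 1.46
[ 0.36  0.38  1.41 -0.    1.36  0.58]
[ 0.36  0.56  1.61 -0.    0.97  0.58]
above t7.96 [0.4662 0.2982 0.2099] F [-0.5 -0.2 -4. ] gap mm 33.1 q6 0.58
```

View pics/v2.png

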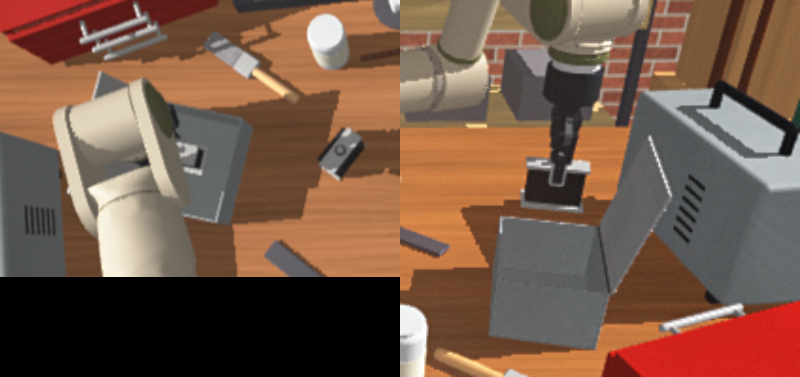

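The mount hangs level over the box mouth, the load reads about 4 N, and the lid is clear behind it. Lowering and releasing now.

Run:
```python
from h import *
x,y=.4657,.2988
print(env.movel([x,y,.04],velocity=.1,guard=12)); st("in"); env.hold(.1)
env.release(); env.hold(.2); st("rel")
print(env.movel([x,y,.25],velocity=.15,guard=15)); st("up")
# withdraw towards the robot
env.movel([.40,.10,.30],velocity=.2); st()
for n in("top","scene"):
    f=eyes.grab_frame(n);pickle.dump(f,open(f"f3{n}.pkl","wb"));cv2.imwrite(f"pics/{n}3.png",f["frame"][...,::-1])
a=cv2.imread('pics/top3.png')[80:260,0:260];b=cv2.imread('pics/scene3.png')[60:260,300:512]
c=np.zeros((377,800,3),np.uint8);c[:277,:400]=cv2.resize(a,(400,277));c[:,400:]=cv2.resize(b,(400,377));cv2.imwrite('pics/v3.png',c)
```

```text
False
in t9.91 [0.466  0.2989 0.0405] F [-0.5 -0.4 -4. ] gap mm 33.6 q6 0.58
rel t10.77 [0.4657 0.2988 0.04  ] F [ 0.2 -1.3 -0.2] gap mm 84.8 q6 0.58
False
up t12.32 [0.4654 0.2987 0.2492] F [-0.  -0.2  0.5] gap mm 85.0 q6 0.58
 t13.54 [0.4    0.1004 0.2997] F [-0.4 -0.2  0.4] gap mm 85.2 q6 0.18
```

View pics/v3.png

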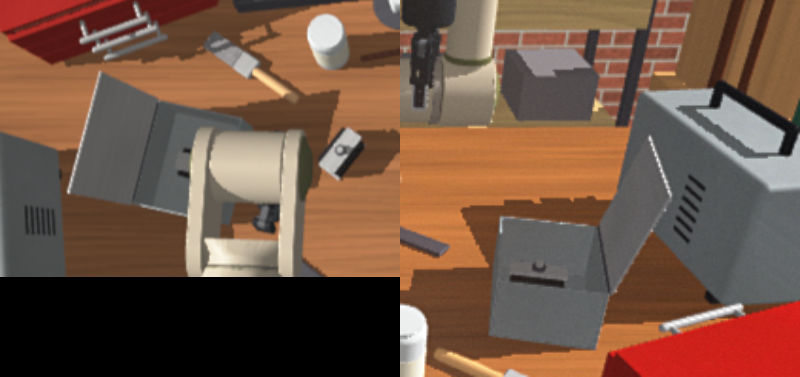

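View pics/scene3.png

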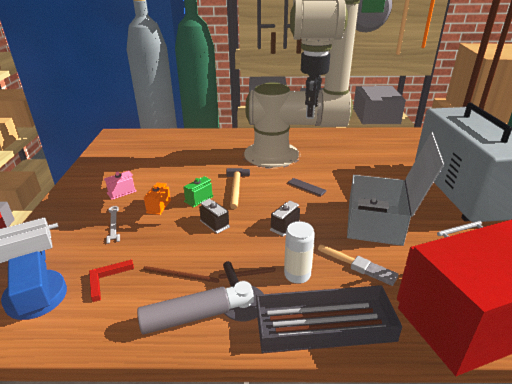

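The mount stands in the box, at about (373,205) in the scene picture, and the firm mounts haven't moved. The next step is to measure the lid edge and the grey machine behind it.

Run:
```python
import cv2,numpy as np
a=cv2.imread('pics/top3.png');b=cv2.imread('pics/scene3.png')
cv2.imwrite('pics/z1.png',cv2.resize(a[95:335,0:170],None,fx=2.5,fy=2.5,interpolation=cv2.INTER_CUBIC))
cv2.imwrite('pics/z2.png',cv2.resize(b[90:290,342:512],None,fx=3,fy=3,interpolation=cv2.INTER_CUBIC))
```

```text
(no output)
```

View pics/z1.png

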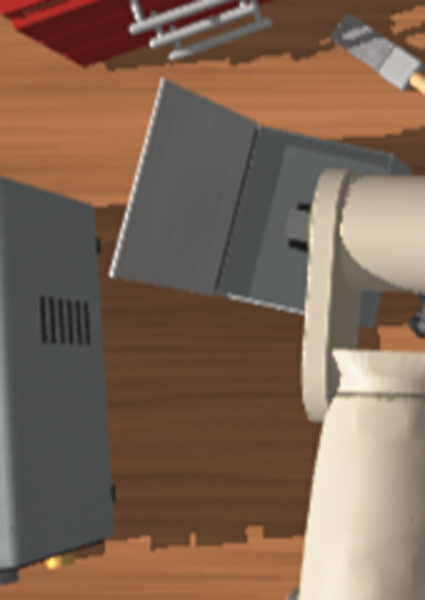

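View pics/z2.png

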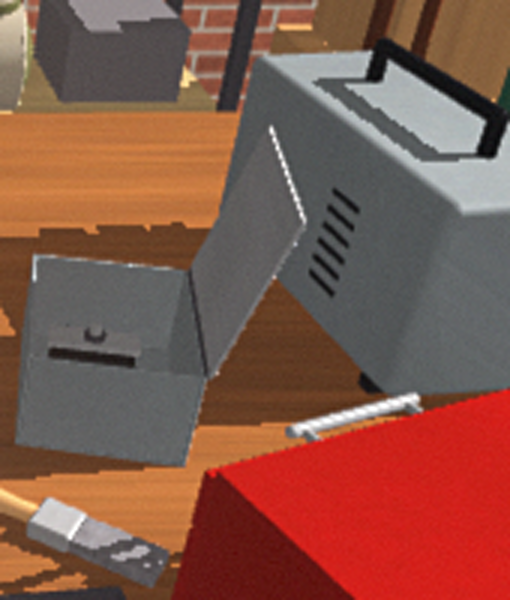

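Run:
```python
from h import *
t=pickle.load(open("f3top.pkl","rb"));s=pickle.load(open("f3scene.pkl","rb"))
def tri(a,b):
    P=[f["mtx"]@f["view"][:3] for f in(t,s)]
    X=cv2.triangulatePoints(P[0],P[1],np.float64(a),np.float64(b)).ravel();X=X[:3]/X[3]
    print(X.round(3),"err",(proj(t,X)-a).round(1),(proj(s,X)-b).round(1));return X
A=tri((162/2.5,95+80/2.5),(342+305/3,90+222/3))   # +x corner of free edge
B=tri((111/2.5,95+275/2.5),(342+271/3,90+128/3))
print("len",np.linalg.norm(A-B),"mid",(A+B)/2)
H1=cast(t,[(258/2.5,95+127/2.5)],.105)[0];H2=cast(t,[(218/2.5,95+290/2.5)],.105)[0];print(H1,H2)
H=(H1+H2)/2; m=(A+B)/2; v=m-H; ux=np.array([np.cos(np.radians(77.4)),np.sin(np.radians(77.4)),0])
print("theta",np.arctan2(v[2],-v@ux),np.linalg.norm(v))
print("machine bottom",cast(t,[(95/2.5,95+205/2.5),(112/2.5,95+530/2.5)],.015), "toolbox corner", cast(t,[(83/2.5,95+67/2.5)],.0))
tri((0,95+178/2.5),(342+462/3,90+212/3))
```

```text
[0.594 0.411 0.269] err [[-0.3 -0.1]] [[-0.4  0.1]]
[0.398 0.457 0.266] err [[-0.4 -0.1]] [[-0.5  0.1]]
len 0.2016868270085432 mid [0.49584795 0.43398202 0.26715136]
[0.57985795 0.36579922 0.105     ] [0.39286033 0.40641733 0.105     ]
theta 1.8630750289175353 0.16933692924659374
machine bottom [[0.50419761 0.59066526 0.015     ]
 [0.11591116 0.55567086 0.015     ]] toolbox corner [[0.67998228 0.61920753 0.        ]]
[0.504 0.595 0.228] err [[-1.5 -0.6]] [[-2.   0.7]]
```

Run:
```python
from h import *
ux=np.array([np.cos(np.radians(77.4)),np.sin(np.radians(77.4)),0])
for base in((.55,.422),(.52,.428)):
  for off in(.045,.035,.0,-.17):
    for z in(.34,.235):
      p=np.r_[base,z]+ux*off
      for jaw in(77.4+90,77.4-90,77.4,77.4+180):
        q=kinematics.ik(p,quat(jaw)); print(base,off,z,np.linalg.norm(p[:2]).round(3),round(jaw),None if q is None else q.round(2))
```

```text
(0.55, 0.422) 0.045 0.34 0.728 167 None
(0.55, 0.422) 0.045 0.34 0.728 -13 None
(0.55, 0.422) 0.045 0.34 0.728 77 None
(0.55, 0.422) 0.045 0.34 0.728 257 None
(0.55, 0.422) 0.045 0.235 0.728 167 [ 0.53  0.82  0.63  0.    1.69 -2.39]
(0.55, 0.422) 0.045 0.235 0.728 -13 [ 0.53  0.82  0.63 -0.    1.69  0.75]
(0.55, 0.422) 0.045 0.235 0.728 77 [ 0.53  0.82  0.63 -0.    1.69 -0.82]
(0.55, 0.422) 0.045 0.235 0.728 257 [ 0.53  0.82  0.63 -0.    1.69  2.32]
(0.55, 0.422) 0.035 0.34 0.72 167 [ 0.52  0.86  0.28 -0.    2.   -2.4 ]
(0.55, 0.422) 0.035 0.34 0.72 -13 [ 0.52  0.86  0.28 -0.    2.    0.74]
(0.55, 0.422) 0.035 0.34 0.72 77 [ 0.52  0.86  0.28 -0.    2.   -0.83]
(0.55, 0.422) 0.035 0.34 0.72 257 [ 0.52  0.86  0.28 -0.    2.    2.31]
(0.55, 0.422) 0.035 0.235 0.72 167 [ 0.52  0.79  0.68  0.    1.67 -2.4 ]
(0.55, 0.422) 0.035 0.235 0.72 -13 [ 0.52  0.79  0.68 -0.    1.67  0.74]
(0.55, 0.422) 0.035 0.235 0.72 77 [ 0.52  0.79  0.68 -0.    1.67 -0.83]
(0.55, 0.422) 0.035 0.235 0.72 257 [ 0.52  0.79  0.68 -0.    1.67  2.31]
(0.55, 0.422) 0.0 0.34 0.693 167 [ 0.49  0.73  0.51 -0.    1.89 -2.4
[... 2707 characters left out ...]
3 77 [ 0.52  0.65  0.92 -0.    1.57 -0.84]
(0.52, 0.428) 0.0 0.235 0.673 257 [ 0.52  0.65  0.92 -0.    1.57  2.31]
(0.52, 0.428) -0.17 0.34 0.549 167 [ 0.28  0.32  1.16  0.    1.66 -2.64]
(0.52, 0.428) -0.17 0.34 0.549 -13 [ 0.28  0.32  1.16 -0.    1.66  0.5 ]
(0.52, 0.428) -0.17 0.34 0.549 77 [ 0.28  0.32  1.16 -0.    1.66 -1.07]
(0.52, 0.428) -0.17 0.34 0.549 257 [ 0.28  0.32  1.16 -0.    1.66  2.07]
(0.52, 0.428) -0.17 0.235 0.549 167 [ 0.28  0.35  1.38 -0.    1.41 -2.64]
(0.52, 0.428) -0.17 0.235 0.549 -13 [ 0.28  0.35  1.38 -0.    1.41  0.5 ]
(0.52, 0.428) -0.17 0.235 0.549 77 [ 0.28  0.35  1.38 -0.    1.41 -1.07]
(0.52, 0.428) -0.17 0.235 0.549 257 [ 0.28  0.35  1.38 -0.    1.41  2.07]
```

Run:
```python
from h import *
ux=np.array([np.cos(np.radians(77.4)),np.sin(np.radians(77.4)),0]); b=np.array([.52,.428,0])
P=lambda off,z:b+ux*off+[0,0,z]
env.close_gripper(30)
env.reach([.47,.20,.34],quat(-12.6)); st()
env.movel(P(.042,.34),velocity=.2); st("behind")
print(env.movel(P(.042,.235),velocity=.1,guard=8)); st("down")
for n in("scene","wrist"): cv2.imwrite(f"pics/{n}4.png",eyes.grab_frame(n)["frame"][...,::-1])
```

```text
t14.98 [0.4699 0.2001 0.3395] F [ 0.6 -0.6 -0.3] gap mm 0.3 q6 0.39
behind t16.54 [0.5291 0.4688 0.3402] F [-0.4 -0.2  0.3] gap mm 0.0 q6 0.78
False
down t17.74 [0.5294 0.4691 0.2358] F [-0.6 -0.2  0.1] gap mm 0.1 q6 0.78
```

View pics/scene4.png

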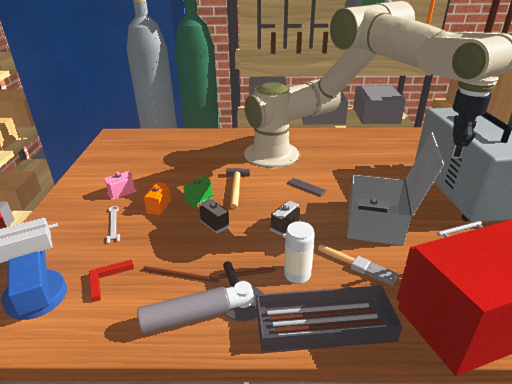

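View pics/wrist4.png

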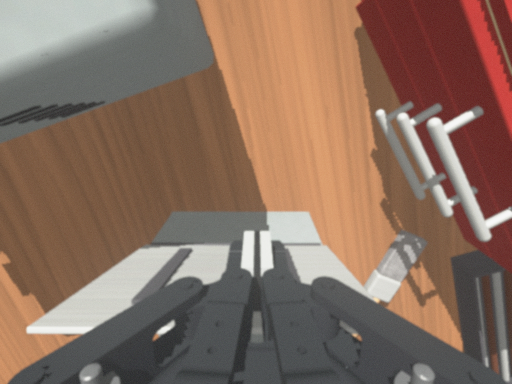

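The fingertips are behind the lid and below its edge: the scene picture shows the tip at about (458,150), to the right of the lid, and the wrist view shows the back of the lid in front of the fingers. Pulling it towards the robot.

Run:
```python
from h import *
ux=np.array([np.cos(np.radians(77.4)),np.sin(np.radians(77.4)),0]); b=np.array([.52,.428,0])
P=lambda off,z:b+ux*off+[0,0,z]
print(env.movel(P(-.12,.235),velocity=.1,guard=15)); st("pulled"); env.hold(.6); st()
for n in("scene",): cv2.imwrite(f"pics/{n}5.png",eyes.grab_frame(n)["frame"][...,::-1])
```

```text
False
pulled t19.61 [0.4938 0.3112 0.2349] F [-0.  -0.7 -0.3] gap mm -0.4 q6 0.58
 t20.21 [0.4938 0.3109 0.235 ] F [ 0.1 -1.   0.4] gap mm 0.1 q6 0.58
```

View pics/scene5.png

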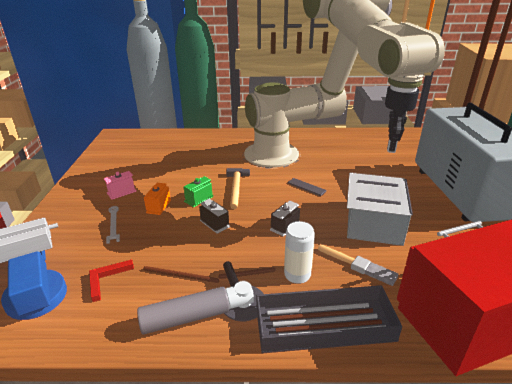

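The lid has fallen shut over the box, at about (378,195). I'll move clear and check how flat it lies.

Run:
```python
from h import *
env.movel([.4938,.311,.33],velocity=.15); env.reach([.36,-.05,.33],quat(-12.6)); env.hold(.3); st()
d={}
for n in("scene","top"):
    f=eyes.grab_frame(n); d[n]=f
pickle.dump(d,open("f6.pkl","wb"))
a=cv2.resize(d["top"]["frame"][130:240,70:190,::-1],(400,367),interpolation=cv2.INTER_CUBIC)
b=cv2.resize(d["scene"]["frame"][165:250,335:425,::-1],(400,378),interpolation=cv2.INTER_CUBIC)
c=np.zeros((378,800,3),np.uint8);c[:367,:400]=a;c[:,400:]=b;cv2.imwrite("pics/v6.png",c)
cv2.imwrite("pics/top6.png",d["top"]["frame"][...,::-1])
# expected shut free-edge corners / hinge corners
th=np.radians(77.4);u=np.array([np.cos(th),np.sin(th),0]);w=np.array([-u[1],u[0],0]);H=np.array([.4683,.3105,.109])+.08*u
for a in(0,.05,.1):
  E=[H-u*.172*np.cos(a)+s*.102*w+[0,0,.172*np.sin(a)] for s in(-1,1)]
  print(a,proj(d["scene"],E).round(1).tolist(),proj(d["top"],E).round(1).tolist())
```

```text
t22.77 [ 0.3602 -0.0498  0.3299] F [-0.2  0.5  0. ] gap mm 0.2 q6 -0.24
0 [[346.5, 206.6], [348.7, 171.7]] [[161.2, 156.1], [144.5, 226.1]]
0.05 [[346.9, 204.1], [349.1, 169.4]] [[160.5, 155.5], [143.8, 226.0]]
0.1 [[347.5, 201.6], [349.6, 167.1]] [[159.7, 154.9], [142.8, 225.8]]
```

View pics/v6.png

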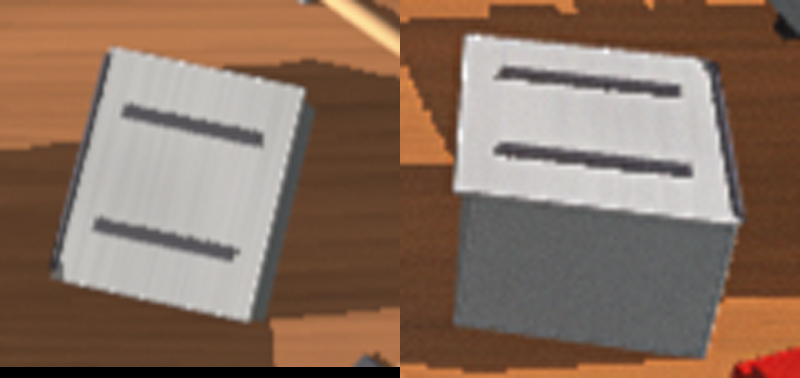

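View pics/top6.png

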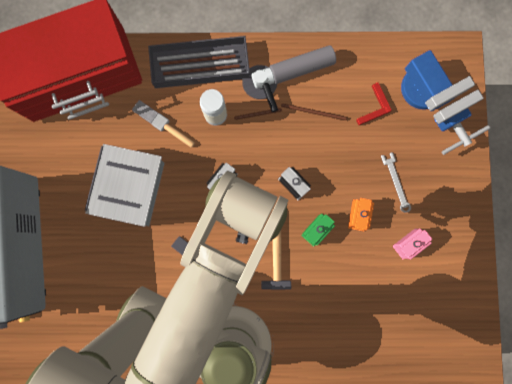

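The free-edge corners are at (347,207.7) and (349,173.1). The values predicted for a shut lid are (346.5,206.6) and (348.7,171.7), and an open lid would sit higher in the picture, so it is flat. Both firm mounts stand untouched and the arm is clear.

```bash
python3 -c "
from h import *
job.hand_in(); st()"
```

```text
the job is handed in; nothing more can be done
the job is handed in; nothing more can be done
```

The soft mount is in the scrap box with the lid shut, and the job is handed in; no verdict was reported.

- **Finding the soft one:** The first mount I squeezed (rightmost in the top view, at about (0.532, -0.357)) closed to 33 mm. A firm mount would have stopped near 52 mm, so I took it as the soft one and did not squeeze the other two.
- **Carrying:** I carried it in the same grip, lowered it into the box and released it. A picture before closing the lid showed it standing inside.
- **Lid:** I pulled the lid over from behind with the closed fingers and it fell shut. In the last scene picture its free edge lies within about 1.5 px of where a flat lid should be, and in the shut direction.
- **Firm mounts and arm:** Both firm mounts still stood where they started, by eye in the pictures rather than re-measured. In the last top view the arm partly hides the left one. The arm was well clear and the tool force was about zero.
- **Measurements that disagreed:** The mask of the mount I picked up measured 106 mm long instead of 90 because it took in part of the base plate. I corrected for this, and the grasp went in cleanly. The open lid angle came out at 1.86 rad, slightly above its 1.85 limit, which is within measuring error.

The clock read 22.8 s at the last check, against the 67 s limit.

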